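# Tip the pebble tray into the corner by the red pot and hold it

## Robot

A 6-joint arm with a two-finger parallel gripper is mounted at the origin on the work surface. World frame = base frame: x ahead of the robot, y to its left, z up, the work surface at z = 0. Lengths are in m, angles in rad, forces in N, time in s.
With the tool pointing down it reaches from about 0.3 to 0.775 m from the base axis. Payload 14.6 kg.
Tool frame: the origin (TCP) lies on the centre line of the jaws, within the pads' length; the fingertips stand 25 mm ahead of it and the grasp point (between the pads) lies 6 mm ahead of it (ctrl.tip_reach is the distance from the TCP to the fingertips, in m); z points along the fingers, y is the line along which they close (so a half turn about z gives the same grasp; the last joint's range is limited). The gripper opens to 94 mm and grips with 3 to 60 N. Pads are 16 mm wide; open, the fingers measure 119 mm over their backs; the gripper's body (75 mm by 177 mm) begins 78 mm behind the grasp point.
Start: joints at [1.042, 0.3, 1.521, -0, 1.321, -0.067], TCP at [0.245, 0.492, 0.23] pointing down, gripper open.
Joint ranges: [-3.03, 3.03], [-0.79, 2.21], [0.23, 2.52], [-1.04, 4.18], [0, 3.07], [-2.55, 2.55]. Speed limits (rad/s): [2.22, 2.22, 2.57, 3.14, 3.14, 3.14].

## Interface

Orientations are given as [roll, pitch, yaw] about the fixed x, y, z axes, in that order (R = Rz(yaw) Ry(pitch) Rx(roll)).
In Python, from station import ctrl gives the robot as it stands. The module is installed in compiled form; this text tells all that it offers.
- The arm moves only by the tool apply_moves, never from a script. Its argument "deltas" is a list of rows, each a list of 7 numbers: the closure in counts, from 0 (fully open) to 255 (shut), then the shift along the world's x, y, z in cm, then the turn, a rotation vector about the world's x, y, z in rad. In form: [[jaw, tx, ty, tz, ax, ay, az], ...]. A call has 1 to 10 rows; each row shifts and turns the commanded pose from where the row before left it; what a row does not reach is not made up. A row lasts 1/10 s, in which the tool goes at most 50 mm and 8.59 degrees, less where a joint would pass 70% of its speed; a pose out of reach is approached as far as the arm can. A call with a gripper value outside its range is refused whole. The fingers move at their own pace and stop on an object; "grip_force" is the grip in N (left out, the last holds). Time passes only in rows, so rows that do not move let the fingers close. It gives the time, the measured TCP pose, the force, the opening and the grip force at its end, in the units of the state.
- ctrl.get_obs(): the state, without advancing time (a new reading comes with each control period).
- ctrl.camera(name): name is "scene" or "top" or "wrist"; returns a dict with "img" (400x640x3 uint8, red, green, blue), "K" (3x3 intrinsics, pixels), "pose" (4x4, takes a point from camera to world coordinates); the wrist camera has in their place "hand_eye" (4x4, takes a point from camera to tool coordinates, whose origin is the TCP and whose axes are the flange's). Camera axes: x right, y up, looking along -z (the intrinsics and any distortion apply to the point x, -y, -z); pixel columns grow to the right and rows downward; lengths in m; the calibration is good to about 2 mm. The wrist camera is an equidistant fisheye: a pixel r from the principal point sees the ray r / f radians off the axis. A picture is of the moment at which its call begins: read the wrist's pose just before it. There is no depth.
- ctrl.hand_in(): hands the job in; it is judged then, once.
The state is a dict: "time_s": time; "qpos": joint angles; "joint_vel": joint speeds; "tau": joint torques, N m; "ee_pos": TCP position; "eef_rot": TCP orientation; "force": force on the tool from outside, world axes, zero at the start; "moment": the same for the moment, N m; "grip_width": finger opening in m; "grip_force": force on a finger pad.
Only numpy, scipy, OpenCV 4.12 (cv2) and the standard library are available. Lean on these libraries where they do the work, as an engineer would, in place of code of your own. Each camera call takes 0.05 s, during which the arm holds its last target. There are 200 camera calls.

## Task

Tip the wooden tray steeply, to about 40 degrees, its lowest corner staying on the table, so that all five blue pebbles slide together into the corner beside the red pot, ready to be scooped out. Finish while still holding the tray tilted and steady in the gripper, not propped on anything else, with every pebble still inside it. Leave the two pots, the jar and the spreader where they stand.

Things in the scene. Friction and masses are not known exactly. Their poses are not given: they have to be found in the camera images.
- tray: Loose square wooden tray, white floor; 0.3 to 0.65 kg. Inside 172 x 172 mm, floor 6 mm, walls 8 mm thick, rim 40 mm up. Four upright 16 x 16 mm corner posts, sides parallel to the walls, 90 mm tall from the table (50 mm clear above the rim), centred 94 mm out along x and y. Origin: centre of the underside; z up, x roughly away from the robot, y roughly to its left.
- near_left_corner (a point): The tray's inside corner, on the floor's upper face, at tray (-86, +86, 6) mm: on the robot's side, left.
- near_right_corner (a point): The tray's inside corner, on the floor's upper face, at tray (-86, -86, 6) mm: on the robot's side, right.
- near_left_foot (a point): Outermost bottom point of the near left post, at tray (-102, +102, 0) mm; the tray stands on it when its near left corner is lowest.
- near_right_foot (a point): Outermost bottom point of the near right post, at tray (-102, -102, 0) mm; the tray stands on it when its near right corner is lowest.
- far_left_post (a point): Centre of the top of the far left post, at tray (+94, +94, 90) mm (diagonally opposite the near right corner).
- far_right_post (a point): Centre of the top of the far right post, at tray (+94, -94, 90) mm (diagonally opposite the near left corner).
- red_pot: Red plastic pot, mouth up, 68 mm across the rim, 75 mm high, 0.25 kg, standing on the table outside one of the tray's two near corners, about 120 mm out from that inside corner. Origin: centre of the underside. It tells which corner is wanted.
- white_pot: White plastic pot of the same size and weight, outside the tray's other near corner. Origin: centre of the underside.
- jar: Closed blue jar, 60 mm in diameter, 85 mm high, standing to the left of the tray. Origin: centre of the underside. To be left alone.
- spreader: Flat spreader (spatula) with a handle, lying on the table to the right of the tray. Origin: on its underside, about mid-length. To be left alone.
- pebble0: Blue glazed pebble lying in the tray: flat-topped, 22 mm in diameter, 9 mm high, 12 g. Origin: centre of its underside. Slippery: with the tray tipped towards a corner the pebbles slide along the walls into it at roughly 25 to 32 degrees of tilt.
- pebble1: Blue glazed pebble lying in the tray: flat-topped, 22 mm in diameter, 9 mm high, 12 g. Origin: centre of its underside. Slippery: with the tray tipped towards a corner the pebbles slide along the walls into it at roughly 25 to 32 degrees of tilt.
- pebble2: Blue glazed pebble lying in the tray: flat-topped, 22 mm in diameter, 9 mm high, 12 g. Origin: centre of its underside. Slippery: with the tray tipped towards a corner the pebbles slide along the walls into it at roughly 25 to 32 degrees of tilt.
- pebble3: Blue glazed pebble lying in the tray: flat-topped, 22 mm in diameter, 9 mm high, 12 g. Origin: centre of its underside. Slippery: with the tray tipped towards a corner the pebbles slide along the walls into it at roughly 25 to 32 degrees of tilt.
- pebble4: Blue glazed pebble lying in the tray: flat-topped, 22 mm in diameter, 9 mm high, 12 g. Origin: centre of its underside. Slippery: with the tray tipped towards a corner the pebbles slide along the walls into it at roughly 25 to 32 degrees of tilt.
Things that resemble listed ones, but are neither listed nor needed, are in the scene too. What is shaped like the red_pot but purple is not meant.

How it is judged:
By the outcome, as a careful person would: the job done as asked, in the order asked, and still so for the second after the job is handed in, while the arm keeps its last pose, push and grip.
It also fails if it takes over 38 s, if anything falls off the work surface, if the arm or the gripper's body presses on something with over 40 N, if the wrist force passes 120 N, or if a joint passes its speed limit or range.

## Working session

There is one attempt and no reset: what is moved stays moved. The work goes in short steps, Python scripts to look and compute and a tool call to move; the robot and the scene stay as the last step left them, time stands still between calls to the robot, and variables do not carry over. Pictures are saved under pics/ and viewed, at most 10 in all, crops included, and the job is handed in when it is done.

Besides the shell and the picture viewer there is one more tool, called after ">>>" by a JSON object that holds its "op" and its "data", one argument or row to a line. apply_moves: Moves the arm, as the interface text tells. Its arguments: {"type":"object","properties":{"deltas":{"type":"array"},"grip_force":{"type":"number"}},"required":["deltas"]}

```bash
mkdir -p pics
cat > h.py <<'E'
import numpy as np, cv2
from station import ctrl
def ray(c,u,v):
    K,P=np.array(c["K"]),np.array(c["pose"])
    d=np.linalg.inv(K)@[u,v,1]; d=P[:3,:3]@[d[0],-d[1],-d[2]]
    return P[:3,3],d
def on(c,u,v,z):
    o,d=ray(c,u,v); return o+d*(z-o[2])/d[2]
def proj(c,p):
    K,P=np.array(c["K"]),np.array(c["pose"])
    q=P[:3,:3].T@(np.array(p)-P[:3,3]); q=K@[q[0],-q[1],-q[2]]; return q[:2]/q[2]
E
python3 - <<'E'
from h import *
import pickle
s={}
for n in("scene","top"):
    c=ctrl.camera(n); s[n]=c; cv2.imwrite(f"pics/{n}0.png",c["img"][:,:,::-1]); print(n,np.round(c["pose"],3).tolist(),np.round(c["K"],1).tolist(),[k for k in c])
pickle.dump(s,open("s0.pkl","wb"))
print(ctrl.get_obs())
E
```

```text
scene [[0.508, -0.725, 0.466, 0.952], [0.861, 0.419, -0.288, -0.28], [0.014, 0.547, 0.837, 0.882], [0.0, 0.0, 0.0, 1.0]] [[377.5, 0.0, 320.0], [0.0, 377.5, 199.8], [0.0, 0.0, 1.0]] ['img', 'K', 'pose']
top [[-0.017, 0.997, -0.075, 0.407], [-1.0, -0.017, -0.0, -0.01], [-0.002, 0.075, 0.997, 1.62], [0.0, 0.0, 0.0, 1.0]] [[488.2, 0.0, 309.0], [0.0, 488.2, 201.3], [0.0, 0.0, 1.0]] ['img', 'K', 'pose']
{'time_s': 0.1, 'qpos': array([ 1.04237705e+00,  3.00422229e-01,  1.52151941e+00,  4.17405972e-05,
        1.32073877e+00, -6.66309642e-02]), 'joint_vel': array([-0.00115955, -0.00120365, -0.00259883,  0.00085658,  0.00060315,
        0.00034367]), 'tau': array([ 1.23695718e-03, -5.32642901e+01, -3.53284013e+01,  7.09604868e-02,
        2.34725088e-02, -1.24752637e-04]), 'ee_pos': array([0.24495064, 0.49219732, 0.22993922]), 'eef_rot': array([-3.14051000e+00, -1.12766147e-04,  2.67979393e+00]), 'force': array([0.47601058, 0.0028406 , 0.69044656]), 'moment': array([-0.05995747,  0.04724681, -0.0070871 ]), 'grip_force': 0.0, 'grip_width': 0.09385179381845113}
```

View pics/scene0.png

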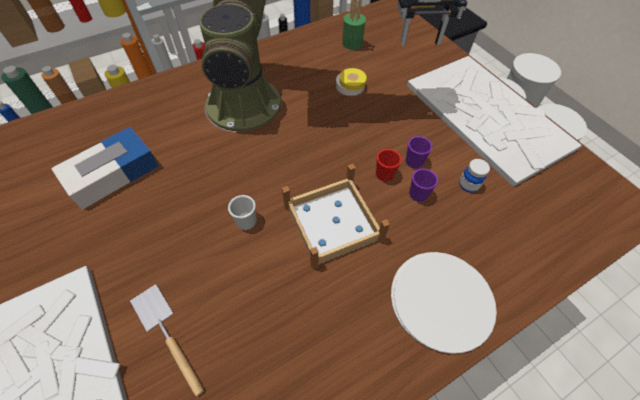

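View pics/top0.png

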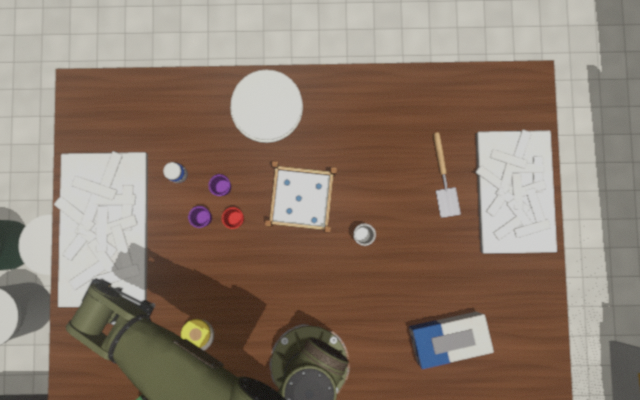

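The wanted pot is red, at top (233,217) and scene (388,165). The lookalikes are the two purple pots, at top (200,216) and (220,185). The red pot stands outside the near-left corner, so I grip the far-right post, at top (333,170) and scene (314,254). Next I measure these and check them in one close crop.

Run:
```python
from h import *
import pickle
s=pickle.load(open("s0.pkl","rb"))
t=cv2.resize(s["top"]["img"][150:250,180:380],None,fx=4,fy=4,interpolation=cv2.INTER_CUBIC)[:,:,::-1]
a=cv2.resize(s["scene"]["img"][140:280,230:430],None,fx=4,fy=4,interpolation=cv2.INTER_CUBIC)[:,:,::-1]
cv2.imwrite("pics/crop.png",cv2.resize(np.vstack([t,a]),None,fx=.625,fy=.625))
for n in s:
    h=cv2.cvtColor(s[n]["img"],cv2.COLOR_RGB2HSV)
    im=s[n]["img"].astype(int)
    print(n)
    for nm,m in (("red",((h[:,:,0]<5)|(h[:,:,0]>175))&(h[:,:,1]>200)&(h[:,:,2]>90)),("blue",(h[:,:,0]>95)&(h[:,:,0]<115)&(h[:,:,1]>90)&(h[:,:,2]>60))):
        k,l,st,ce=cv2.connectedComponentsWithStats(m.astype(np.uint8))
        for i in range(1,k):
            if st[i,4]>12: print(nm,st[i].tolist(),ce[i].round(1).tolist(),on(s[n],*ce[i],.012).round(3).tolist())
for i,(p,q) in enumerate((((275,164),(382,226)),((333,170),(314,254)),((268,223),(350,172)),((328,229),(286,190)))):
    print(i,on(s["top"],*p,.09).round(3),on(s["scene"],*q,.09).round(3))
print(on(s["top"],233,217,.075),on(s["scene"],388,157,.075))
```

```text
scene
red [70, 0, 20, 21, 181] [79.8, 10.0] [-0.808, -0.356, 0.012]
red [194, 44, 11, 15, 58] [199.1, 51.6] [-0.317, -0.035, 0.012]
red [376, 149, 25, 32, 496] [387.3, 163.8] [0.458, 0.256, 0.012]
blue [294, 0, 16, 27, 382] [301.5, 11.8] [-0.36, 0.42, 0.012]
blue [0, 104, 19, 17, 165] [8.4, 112.9] [-0.315, -0.674, 0.012]
blue [102, 127, 56, 55, 1351] [132.0, 153.6] [0.047, -0.38, 0.012]
blue [464, 167, 22, 17, 148] [472.6, 177.6] [0.622, 0.44, 0.012]
blue [462, 187, 13, 5, 15] [467.4, 189.9] [0.647, 0.397, 0.012]
blue [335, 201, 6, 5, 23] [337.6, 203.3] [0.502, 0.056, 0.012]
blue [304, 205, 5, 6, 22] [306.1, 207.7] [0.471, -0.026, 0.012]
blue [333, 217, 6, 6, 25] [335.6, 219.6] [0.543, 0.024, 0.012]
blue [356, 226, 6, 6, 26] [358.7, 228.5] [0.596, 0.062, 0.012]
blue [319, 240, 6, 6, 27] [321.7, 242.2] [0.582, -0.043, 0.012]
top
blue [175, 167, 9, 14, 33] [180.3, 174.8] [0.623, 0.416, 0.012]
blue [413, 323, 36, 46, 945] [428.4, 345.7] [0.053, -0.387, 0.012]
0 [0.641 0.096 0.09 ] [0.651 0.084 0.09 ]
1 [ 0.619 -0.087  0.09 ] [ 0.632 -0.095  0.09 ]
2 [0.455 0.12  0.09 ] [0.475 0.106 0.09 ]
3 [ 0.433 -0.067  0.09 ] [ 0.442 -0.067  0.09 ]
[0.4767639  0.23218791 0.075     ] [0.47509845 0.23298701 0.075     ]
```

View pics/crop.png

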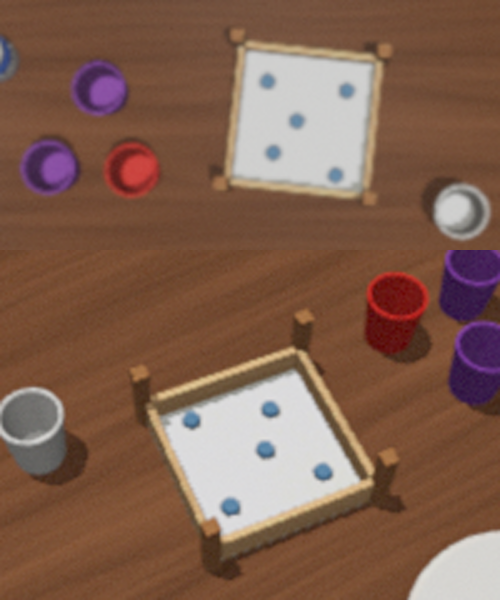

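The crop confirms the choice. The red pot is at crop (132,168), beside the near-left post at (220,184), and the post to grip is at (385,49). Two rays put the pot near (0.476, 0.233) at rim height. Next I fit the tray pose from its four post tops.

Run:
```python
from h import *
import pickle
from scipy.optimize import least_squares
s=pickle.load(open("s0.pkl","rb"))
loc=np.array([[94,94],[94,-94],[-94,94],[-94,-94]])/1e3
top=[(274.8,163.6),(334,169.6),(268,223.6),(328,229.6)]
sc=[(384.8,222.4),(314,250),(351.2,166.4),(286,189.2)]
for name,use in (("top",[0]),("scene",[1]),("both",[0,1])):
    P=lambda v:[(v[0]+np.cos(v[2])*a-np.sin(v[2])*b,v[1]+np.sin(v[2])*a+np.cos(v[2])*b,.09) for a,b in loc]
    f=lambda v:np.concatenate([(proj(s[["top","scene"][k]],p)-q) for k in use for p,q in zip(P(v),[top,sc][k])])
    r=least_squares(f,[.53,.01,-.12]); print(name,r.x.round(4),np.abs(r.fun).max().round(2)); print(np.round(P(r.x),4).tolist())
c=s["top"]
```

```text
top [ 0.537   0.015  -0.1199] 0.45
[[0.6416, 0.0971, 0.09], [0.6191, -0.0896, 0.09], [0.4549, 0.1196, 0.09], [0.4324, -0.0671, 0.09]]
scene [ 0.5424  0.0148 -0.123 ] 0.79
[[0.6473, 0.0966, 0.09], [0.6242, -0.09, 0.09], [0.4607, 0.1197, 0.09], [0.4376, -0.0669, 0.09]]
both [ 0.5401  0.0151 -0.1215] 1.49
[[0.6448, 0.097, 0.09], [0.622, -0.0896, 0.09], [0.4582, 0.1198, 0.09], [0.4354, -0.0668, 0.09]]
```

>>> {"op": "apply_moves", "data": {
  "deltas": [
    [0,2.5,-4,0,0,0,0.03],
    [0,2.5,-4,0,0,0,0.03],
    [0,2.5,-4,0,0,0,0.03],
    [0,2.5,-4,0,0,0,0.03],
    [0,2.5,-4,0,0,0,0.03],
    [0,2.5,-4,0,0,0,0.03],
    [0,2.5,-4,0,0,0,0.03]
  ]
}}

```text
time_s: 0.8
ee_pos: [0.4206, 0.2106, 0.2304]
eef_rot: [-3.142, -0.0, 2.891]
force: [0.9, -0.0, 0.5]
grip_width: 0.0941
grip_force: 0.0
```

```bash
cat > log.py <<'E'
from h import *
import json
o=ctrl.get_obs(); open("log.txt","a").write(json.dumps([list(map(float,o[k])) for k in("qpos","ee_pos","eef_rot")])+"\n")
print(o["time_s"],o["qpos"].round(3),o["ee_pos"].round(4),o["eef_rot"].round(3),o["force"].round(1),o["grip_width"])
E
python3 log.py
```

```text
0.8 [ 0.386  0.122  1.737  0.     1.283 -0.934] [0.4206 0.2106 0.2304] [-3.142 -0.     2.891] [ 0.9 -0.   0.5] 0.09412923600022319
```

>>> {"op": "apply_moves", "data": {
  "deltas": [
    [0,2.5,-4,0,0.05,0.1,0.03],
    [0,2.5,-4,0,0.05,0.1,0.02],
    [0,2.5,-4,0,0.05,0.1,0.02],
    [0,2.5,-4,0,0.05,0.1,0.02]
  ]
}}

```text
time_s: 1.2
ee_pos: [0.5207, 0.0503, 0.2307]
eef_rot: [3.015, -0.434, 3.01]
force: [0.6, 1.3, -0.1]
grip_width: 0.0939
grip_force: 0.0
```

```bash
python3 log.py
```

```text
1.2 [-0.049  0.472  1.342  0.163  1.749 -1.466] [0.5207 0.0503 0.2307] [ 3.015 -0.434  3.01 ] [ 0.6  1.3 -0.1] 0.09386525671188768
```

>>> {"op": "apply_moves", "data": {
  "deltas": [
    [0,2.5,-4,0,-0.1,0,0],
    [0,2.5,-4,0,-0.1,0,0],
    [0,2.5,-4,0,-0.1,-0.05,0],
    [0,2.0,-3,0,-0.1,-0.05,0]
  ]
}}

```text
time_s: 1.6
ee_pos: [0.6161, -0.1002, 0.2298]
eef_rot: [-2.868, -0.247, 2.863]
force: [0.5, -0.1, -0.4]
grip_width: 0.0936
grip_force: 0.0
```

```bash
python3 log.py
```

```text
1.6 [-0.128  0.64   1.069 -0.237  1.713 -1.455] [ 0.6161 -0.1002  0.2298] [-2.868 -0.247  2.863] [ 0.5 -0.1 -0.4] 0.09363468361318864
```

>>> {"op": "apply_moves", "data": {
  "deltas": [
    [0,0,0,-1,0.1,-0.1,0],
    [0,0,0,-1,0.1,-0.1,0],
    [0,0,0,0,0,-0.1,0]
  ]
}}

```text
time_s: 1.9
ee_pos: [0.6146, -0.0989, 0.2087]
eef_rot: [3.137, -0.007, 2.908]
force: [0.1, -0.7, 0.6]
grip_width: 0.0943
grip_force: 0.0
```

```bash
python3 log.py; cat log.txt
```

```text
1.9 [-0.22   0.483  1.32   0.005  1.346 -1.558] [ 0.6146 -0.0989  0.2087] [ 3.137 -0.007  2.908] [ 0.1 -0.7  0.6] 0.09425254500451881
[[0.3862923871956912, 0.12161831372143893, 1.7369483455132004, 2.6251343473607374e-05, 1.2831009473752133, -0.9341281793897007], [0.42058895276501607, 0.21058324622669938, 0.23040634707038946], [-3.141568332708728, -7.523354801608484e-05, 2.8912094428850126]]
[[-0.04928992335448746, 0.4716124391789126, 1.3420231495447326, 0.16340285817921663, 1.749034999979485, -1.4659841479778724], [0.5207437008158098, 0.05033013327024907, 0.23073457007710346], [3.015024458369853, -0.434262522766814, 3.0100399421555166]]
[[-0.12846835102368867, 0.640358076555539, 1.0689052741954048, -0.23678084296374655, 1.7132102849229904, -1.4549323418190987], [0.6161102597080029, -0.10019519311262431, 0.2297939715960584], [-2.8675944959586643, -0.24709604276164376, 2.8625498105495084]]
[[-0.2201417485388348, 0.4828109889853066, 1.3196975860574267, 0.004531382410654253, 1.3459561308764616, -1.5579502405448522], [0.6146366736158888, -0.09891917120497176, 0.2087115406815903], [3.137270940341005, -0.0069303673974714375, 2.907594340289732]]
```

```bash
cat > kin.py <<'E'
import numpy as np, json
from scipy.optimize import least_squares
from scipy.spatial.transform import Rotation as R
E=lambda a,t:R.from_euler(a,t).as_matrix()
def fk(q,p,s4,s6):
    a1,d1,l2,a3,l3,aw,d6,y0=p
    M=E("z",q[0]); x=M@[a1,0,d1]; M=M@E("y",q[1]); x=x+M@[0,0,l2]; M=M@E("y",q[2]); x=x+M@[a3,0,l3]
    M=M@E("z",s4*q[3])@E("y",q[4]); x=x+M@[aw,0,d6]; return x,M@E("z",s6*q[5]+y0)
L=[json.loads(l) for l in open("log.txt")]
L.append([[1.04237705,.300422229,1.52151941,0,1.32073877,-.0666309642],[.24495064,.49219732,.22993922],[-3.14051,-.0001127,2.679794]])
best=None
for s4 in(1,-1):
  for s6 in(1,-1):
    def f(p):
        o=[]
        for q,x,e in L:
            a,M=fk(q,p,s4,s6); o+=list(a-x)+list(.3*(M-E("xyz",e)).ravel())
        return o+list(1e-4*(np.array(p)-p0))
    for y in(0,1.57,-1.57,3.1):
        p0=np.array([0,.3,.4,0,.4,0,.2,y]); r=least_squares(f,p0)
        if best is None or r.cost<best[0]: best=(r.cost,r.x,s4,s6,np.abs(r.fun[:len(L)*12]).max())
cost,P,S4,S6,err=best
lo=np.array([-3.03,-.79,.23,-1.04,0,-2.55]);hi=np.array([3.03,2.21,2.52,4.18,3.07,2.55])
def ik(x,M,q0):
    f=lambda q:np.r_[(lambda a:np.r_[a[0]-x,.3*(a[1]-M).ravel()])(fk(q,P,S4,S6))]
    r=least_squares(f,np.clip(q0,lo+1e-4,hi-1e-4),bounds=(lo,hi)); return r.x,np.abs(r.fun).max()
# tray
C=np.array([.540,.015,0]);yaw=-.12;T=E("z",yaw)
foot=C+T@[-.102,.102,0]; gp=C+T@[.094,-.094,.073]  # TCP at grasp
u=T@np.array([1,-1,0])/2**.5; k=np.cross(u,[0,0,1])
E
python3 - <<'E'
from kin import *
print(best); print("foot",foot,"gp",gp,"k",k)
q0=np.array(L[3][0])
for jaw in(0,1):
  for pre in(-.6,-.4,-.2,0,.2,.4,.6):
    # jaw 0: along tray y, tool x = -x tray ; jaw 1: along tray x
    a=yaw+(np.pi/2 if jaw==0 else 0)   # jaw axis angle = toolyaw - pi/2
    M0=E("xyz",[np.pi,0,a+np.pi/2]); ax=M0[:,1]
    q=q0.copy(); q[5]=q[0]-a
    for pp in np.linspace(0,pre,4):
        M=R.from_rotvec(ax*pp).as_matrix()@M0; q,e=ik(gp,M,q)
    out=[q]; bad=e
    for t in np.arange(4,45,4):
        Q=R.from_rotvec(k*np.radians(t)).as_matrix(); q,e=ik(foot+Q@(gp-foot),Q@M,q); out.append(q); bad=max(bad,e)
    out=np.array(out); print(jaw,pre,"err",round(bad,4),"start",out[0].round(2),"end40",out[-2].round(2),"maxstep",np.abs(np.diff(out,axis=0)).max().round(2),"marg",np.minimum(out-lo,hi-out).min(0).round(2),"approach",M[:,2].round(2))
E
```

```text
(np.float64(0.0033314632732180617), array([1.38891338e-02, 2.31521914e-01, 4.11568252e-01, 5.58163030e-02,
       4.40049791e-01, 3.38387278e-04, 2.31285425e-01, 1.57079838e+00]), 1, 1, np.float64(0.03899993635375129))
foot [0.45094416 0.12847713 0.        ] gp [ 0.62207106 -0.08957696  0.073     ] k [-0.78667103 -0.61737241  0.        ]
0 -0.6 err 0.0686 start [-0.15  0.48  1.81  0.07  0.25 -1.66] end40 [ 0.15 -0.04  2.01 -1.04  0.52 -0.75] maxstep 0.35 marg [2.85 0.69 0.5  0.   0.2  0.89] approach [ 0.56 -0.07 -0.83]
0 -0.4 err 0.04 start [-0.15  0.51  1.69  0.02  0.54 -1.61] end40 [ 0.23  0.06  1.95 -1.04  0.7  -0.65] maxstep 0.17 marg [2.76 0.81 0.57 0.   0.46 0.94] approach [ 0.39 -0.05 -0.92]
0 -0.2 err 0.0069 start [-0.14  0.57  1.55  0.01  0.82 -1.6 ] end40 [ 0.26  0.14  1.91 -1.01  0.83 -0.63] maxstep 0.12 marg [2.72 0.9  0.61 0.   0.71 0.95] approach [ 0.2  -0.02 -0.98]
0 0 err 0.0 start [-0.14  0.66  1.4   0.    1.09 -1.59] end40 [ 0.25  0.19  1.78 -0.77  1.   -0.83] maxstep 0.09 marg [2.73 0.96 0.71 0.18 0.95 0.96] approach [ 0.  0. -1.]
0 0.2 err 0.0 start [-0.14  0.76  
[... 1076 characters left out ...]
rt [-0.14  0.66  1.4   0.    1.09 -0.02] end40 [ 0.25  0.19  1.78 -0.77  1.    0.74] maxstep 0.09 marg [2.73 0.96 0.71 0.18 0.95 1.72] approach [ 0. -0. -1.]
1 0.2 err 0.0 start [-0.22  0.67  1.39  0.22  1.11 -0.2 ] end40 [ 0.16  0.13  1.81 -0.54  0.86  0.52] maxstep 0.11 marg [2.81 0.89 0.68 0.39 0.85 1.93] approach [ 0.02  0.2  -0.98]
1 0.4 err 0.0 start [-0.28  0.7   1.37  0.43  1.17 -0.35] end40 [ 0.06  0.1   1.82 -0.23  0.77  0.21] maxstep 0.12 marg [2.75 0.85 0.66 0.69 0.76 2.2 ] approach [ 0.05  0.39 -0.92]
1 0.6 err 0.0 start [-0.35  0.75  1.35  0.62  1.26 -0.49] end40 [-0.04  0.1   1.82  0.13  0.76 -0.14] maxstep 0.11 marg [2.68 0.83 0.66 1.06 0.73 2.06] approach [ 0.07  0.56 -0.83]
```

Run:
```python
import kin
from kin import *
for s4 in(1,-1):
    def f(p):
        o=[]
        for q,x,e in L:
            a,M=fk(q,p,s4,1); o+=list(a-x)+list(.3*(M-E("xyz",e)).ravel())
        return o
    r=least_squares(f,P); print(s4,r.cost,r.x.round(3)); print(np.abs(r.fun.reshape(-1,12)).round(3).max(1))
for q,x,e in L: print(E("xyz",e)[:,2].round(3), fk(q,P,1,1)[1][:,2].round(3), fk(q,P,-1,1)[1][:,2].round(3))
```

```text
1 0.003331463219643281 [0.014 0.232 0.412 0.056 0.44  0.    0.231 1.571]
[0.034 0.039 0.033 0.035 0.031]
-1 0.03713472281503883 [0.264 0.357 0.241 0.258 0.299 0.029 0.035 1.573]
[0.031 0.096 0.138 0.05  0.033]
[-0. -0. -1.] [-0. -0. -1.] [-0. -0. -1.]
[-0.397  0.18  -0.9  ] [-0.397  0.18  -0.9  ] [-0.413 -0.14  -0.9  ]
[-0.301 -0.195 -0.933] [-0.301 -0.195 -0.933] [-0.241  0.265 -0.933]
[-0.006  0.006 -1.   ] [-0.006  0.006 -1.   ] [-0.008 -0.003 -1.   ]
[-0.001 -0.001 -1.   ] [-0.001 -0.001 -1.   ] [-0.001 -0.001 -1.   ]
```

```bash
python3 - <<'E'
s=open("kin.py").read()
s=s.replace("a1,d1,l2,a3,l3,aw,d6,y0=p","a1,d1,l2,a3,l3,aw,d6,y0,dy,b2,yt=p").replace("[a1,0,d1]","[a1,dy,d1]").replace("[0,0,l2]","[b2,0,l2]").replace("[aw,0,d6]","[aw,yt,d6]").replace(".2,y])",".2,y,0,0,0])")
s=s.replace("for s4 in(1,-1)","for s4 in(1,)").replace("for s6 in(1,-1)","for s6 in(1,)").replace("for y in(0,1.57,-1.57,3.1)","for y in(1.57,)")
open("kin.py","w").write(s)
E
cat > tgt.py <<'E'
from kin import *
a=yaw+np.pi/2; M0=E("xyz",[np.pi,0,a+np.pi/2]); MG=R.from_rotvec(M0[:,1]*.3).as_matrix()@M0
def delta(x,M):
    from station import ctrl
    o=ctrl.get_obs(); print("shift cm",(100*(x-o["ee_pos"])).round(2),"rotvec",R.from_matrix(M@E("xyz",o["eef_rot"]).T).as_rotvec().round(3))
E
python3 - <<'E'
from tgt import *
print(best)
delta(gp-.09*MG[:,2],MG); print(MG[:,2])
q=np.array(L[3][0])
for t in range(0,45,8):
    Q=R.from_rotvec(k*np.radians(t)).as_matrix(); q,e=ik(foot+Q@(gp-foot),Q@MG,q); print(t,q.round(2),round(e,4))
E
```

```text
(np.float64(2.6268569031158635e-10), array([-2.31398113e-04,  2.21279923e-01,  4.24197364e-01,  4.09188679e-02,
        4.47702154e-01, -1.15541964e-05,  2.45633578e-01,  1.57079838e+00,
        3.65565547e-02,  3.16158913e-05,  4.58033457e-05]), 1, 1, np.float64(1.2083300098963398e-05))
shift cm [ 3.38  0.62 -4.97] rotvec [0.047 0.289 0.114]
[-0.29339501  0.03537738 -0.95533649]
0 [-0.19  0.8   1.17 -0.02  1.47 -1.64] 0.0
8 [-0.15  0.68  1.27 -0.1   1.4  -1.56] 0.0
16 [-0.09  0.57  1.36 -0.2   1.33 -1.46] 0.0
24 [-0.02  0.46  1.44 -0.3   1.29 -1.34] 0.0
32 [ 0.06  0.37  1.52 -0.42  1.26 -1.2 ] 0.0
40 [ 0.15  0.3   1.59 -0.55  1.25 -1.05] 0.0
```

Kinematic model exact, path feasible. Go to the stand-off and look with the wrist camera.

>>> {"op": "apply_moves", "data": {
  "deltas": [
    [0,1.1,0.2,-1,0.01,0.1,0.04],
    [0,1.1,0.2,-2,0.02,0.1,0.04],
    [0,1.2,0.2,-2,0.02,0.09,0.03],
    [0,0,0,0,0,0,0]
  ]
}}

```text
time_s: 2.3
ee_pos: [0.6485, -0.0911, 0.1532]
eef_rot: [3.141, -0.314, 3.024]
force: [-1.0, 0.3, -1.8]
grip_width: 0.0934
grip_force: 0.0
```

Run:
```python
from tgt import *
from h import *
import pickle
delta(gp-.09*MG[:,2],MG)
o=ctrl.get_obs(); c=ctrl.camera("wrist"); pickle.dump((o,c),open("w1.pkl","wb"))
He=np.array(c["hand_eye"]); K=np.array(c["K"])
Rt=E("xyz",o["eef_rot"])
def wproj(p):
    q=Rt.T@(p-o["ee_pos"]); q=He[:3,:3].T@(q-He[:3,3]); d=np.array([q[0],-q[1],-q[2]]); th=np.arctan2(np.hypot(d[0],d[1]),d[2]); r=K[0,0]*th*d[:2]/np.hypot(d[0],d[1]); return r+K[:2,2]
im=c["img"][:,:,::-1].copy()
for p in ([.094,-.094,.09],[.102,-.102,.09],[.086,-.086,.09],[.102,-.086,.09],[.086,-.102,.09],[-.086,.086,.006],[.086,.086,.006],[-.086,-.086,.006]):
    w=wproj(C+T@p); print(p,w.round(1)); 
    cv2.circle(im,tuple(int(v) for v in w.round()),2,(255,0,255),1)
cv2.imwrite("pics/w1.png",im)
print(K.round(1).tolist(),He.round(3).tolist())
```

```text
shift cm [-0.   -0.16  0.58] rotvec [-0.003 -0.014 -0.002]
[0.094, -0.094, 0.09] [319.8 213.6]
[0.102, -0.102, 0.09] [309.1 224.2]
[0.086, -0.086, 0.09] [330.5 203. ]
[0.102, -0.086, 0.09] [330.5 224.3]
[0.086, -0.102, 0.09] [309.2 202.9]
[-0.086, 0.086, 0.006] [466.9  66.3]
[0.086, 0.086, 0.006] [480.3 206.7]
[-0.086, -0.086, 0.006] [327.4  55.8]
[[309.7, 0.0, 320.6], [0.0, 309.7, 199.4], [0.0, 0.0, 1.0]] [[-0.0, 0.968, 0.249, 0.074], [1.0, 0.0, 0.001, -0.001], [0.001, 0.249, -0.968, -0.154], [0.0, 0.0, 0.0, 1.0]]
```

View pics/w1.png

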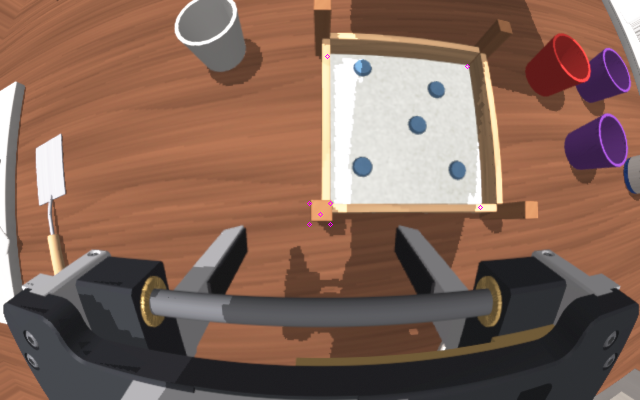

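The wrist view shows the far-right post top at about (321,210). The prediction was (320,213.6), so the tray sits about 2 mm nearer. The jaws, at columns 235 and 405, are centred on it, and the path down is clear.

```bash
sed -i 's/\[.540,.015,0\]/[.5377,.0162,0]/' kin.py
python3 - <<'E'
from tgt import *
print(foot,gp,k); delta(gp,MG)
E
```

```text
[0.44864416 0.12967713 0.        ] [ 0.61977106 -0.08837696  0.073     ] [-0.78667103 -0.61737241  0.        ]
shift cm [-2.9   0.3  -8.33] rotvec [-0.001 -0.007 -0.001]
```

>>> {"op": "apply_moves", "data": {
  "deltas": [
    [0,-0.5,0,-1.5,0,0,0],
    [0,-0.7,0.1,-2,0,0,0],
    [0,-0.7,0.1,-2,0,0,0],
    [0,-0.6,0.1,-1.8,0,0,0],
    [0,-0.4,0,-1,0,0,0],
    [0,0,0,0,0,0,0],
    [0,0,0,0,0,0,0]
  ]
}}

```text
time_s: 3.05
ee_pos: [0.6206, -0.0888, 0.0791]
eef_rot: [-3.141, -0.299, 3.022]
force: [0.5, -0.3, -0.6]
grip_width: 0.094
grip_force: 0.0
```

Run:
```python
from tgt import *
from station import ctrl
delta(gp,MG); print(ctrl.get_obs()["force"])
```

```text
shift cm [-0.08  0.04 -0.61] rotvec [ 0.001  0.001 -0.   ]
[ 0.48881738 -0.25776912 -0.62071936]
```

>>> {"op": "apply_moves", "data": {
  "deltas": [
    [0,-0.1,0,-0.4,0,0,0],
    [255,0,0,0,0,0,0],
    [255,0,0,0,0,0,0],
    [255,0,0,0,0,0,0],
    [255,0,0,0,0,0,0],
    [255,0,0,0,0,0,0],
    [255,0,0,0,0,0,0],
    [255,0,0,0,0,0,0]
  ],
  "grip_force": 50
}}

```text
time_s: 3.85
ee_pos: [0.6191, -0.0886, 0.0734]
eef_rot: [-3.141, -0.302, 3.022]
force: [-0.6, -0.7, -0.3]
grip_width: 0.0414
grip_force: 0.0
```

```bash
cat > plan.py <<'E'
from tgt import *
from station import ctrl
import sys
o=ctrl.get_obs(); x0=o["ee_pos"]; print(o["time_s"],o["grip_width"],o["grip_force"],o["force"].round(1),x0.round(4))
t0=0; prev=x0
for t in range(0,41,5):
    Q=R.from_rotvec(k*np.radians(t)).as_matrix(); x=foot+Q@(x0-foot); print(t,(100*(x-prev)).round(2),(100*(x-x0)).round(2)); prev=x
print("rotvec per deg",(k*np.radians(1)).round(5))
E
python3 plan.py
```

```text
3.85 0.041372644566415734 0.0 [-0.6 -0.7 -0.3] [ 0.6191 -0.0886  0.0734]
0 [0. 0. 0.] [0. 0. 0.]
5 [-0.46  0.59  2.39] [-0.46  0.59  2.39]
10 [-0.59  0.75  2.31] [-1.05  1.33  4.7 ]
15 [-0.71  0.9   2.22] [-1.76  2.24  6.92]
20 [-0.83  1.05  2.11] [-2.58  3.29  9.03]
25 [-0.94  1.19  1.99] [-3.52  4.48 11.02]
30 [-1.04  1.32  1.85] [-4.56  5.81 12.86]
35 [-1.13  1.45  1.69] [-5.69  7.25 14.56]
40 [-1.22  1.56  1.53] [-6.91  8.81 16.08]
rotvec per deg [-0.01373 -0.01078  0.     ]
```

Still closing; wait, then lift 5° gently.

>>> {"op": "apply_moves", "data": {
  "deltas": [
    [255,0,0,0,0,0,0],
    [255,0,0,0,0,0,0],
    [255,0,0,0,0,0,0],
    [255,0,0,0,0,0,0],
    [255,0,0,0,0,0,0],
    [255,0,0,0,0,0,0]
  ],
  "grip_force": 50
}}

```text
time_s: 4.45
ee_pos: [0.619, -0.0885, 0.0734]
eef_rot: [3.141, -0.302, 3.022]
force: [0.1, 1.7, -0.3]
grip_width: 0.0156
grip_force: 50.0
```

```bash
python3 plan.py
```

```text
4.45 0.015566585344693035 49.997937083244324 [ 0.1  1.7 -0.3] [ 0.619  -0.0885  0.0734]
0 [ 0. -0.  0.] [ 0. -0.  0.]
5 [-0.46  0.59  2.38] [-0.46  0.59  2.38]
10 [-0.59  0.75  2.31] [-1.05  1.33  4.7 ]
15 [-0.71  0.9   2.22] [-1.76  2.24  6.91]
20 [-0.83  1.05  2.11] [-2.58  3.29  9.02]
25 [-0.94  1.19  1.99] [-3.52  4.48 11.01]
30 [-1.04  1.32  1.85] [-4.56  5.81 12.86]
35 [-1.13  1.45  1.69] [-5.69  7.25 14.55]
40 [-1.22  1.56  1.53] [-6.91  8.81 16.07]
rotvec per deg [-0.01373 -0.01078  0.     ]
```

>>> {"op": "apply_moves", "data": {
  "deltas": [
    [255,-0.08,0.1,0.48,-0.0137,-0.0108,0],
    [255,-0.09,0.11,0.48,-0.0137,-0.0108,0],
    [255,-0.09,0.12,0.48,-0.0137,-0.0108,0],
    [255,-0.1,0.13,0.48,-0.0137,-0.0108,0],
    [255,-0.1,0.13,0.47,-0.0137,-0.0108,0],
    [255,0,0,0,0,0,0],
    [255,0,0,0,0,0,0]
  ]
}}

```text
time_s: 5.15
ee_pos: [0.6145, -0.0828, 0.0975]
eef_rot: [-3.078, -0.239, 3.005]
force: [1.0, -0.1, -4.7]
grip_width: 0.0157
grip_force: 50.0
```

```bash
cat > look.py <<'E'
import sys
from h import *
c=ctrl.camera("scene"); w=ctrl.camera("wrist"); o=ctrl.get_obs()
a=cv2.resize(c["img"][100:300,200:440],None,fx=2.2,fy=2.2); b=w["img"][:, 140:]
b=cv2.resize(b,(int(b.shape[1]*440/400*.55),242)); p=np.full((440,b.shape[1],3),0,np.uint8); p[:242]=b
im=np.hstack([a,p]); print(im.shape); cv2.imwrite(f"pics/{sys.argv[1]}.png",im[:,:,::-1])
cv2.imwrite(f"pics/{sys.argv[1]}_s.png",c["img"][:,:,::-1]); print(o["force"].round(1),o["grip_force"],o["grip_width"])
E
python3 look.py l5
```

```text
(440, 830, 3)
[ 0.3 -0.8 -3.1] 49.99372065067291 0.015698502631669227
```

View pics/l5.png

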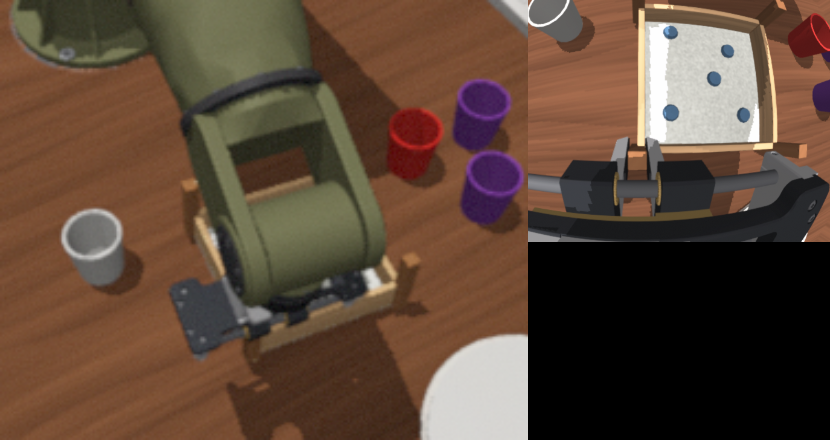

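The grip holds. The scene shows the far-right corner lifted, and the wrist view shows all five pebbles still spread on the floor. The load is about half the tray's weight, as it should be with the foot on the table. Continuing.

>>> {"op": "apply_moves", "data": {
  "deltas": [
    [255,-0.11,0.14,0.47,-0.0137,-0.0108,0],
    [255,-0.11,0.14,0.465,-0.0137,-0.0108,0],
    [255,-0.12,0.15,0.46,-0.0137,-0.0108,0],
    [255,-0.12,0.16,0.46,-0.0137,-0.0108,0],
    [255,-0.13,0.16,0.455,-0.0137,-0.0108,0],
    [255,-0.13,0.17,0.45,-0.0137,-0.0108,0],
    [255,-0.14,0.17,0.445,-0.0137,-0.0108,0],
    [255,-0.14,0.18,0.445,-0.0137,-0.0108,0],
    [255,-0.15,0.19,0.44,-0.0138,-0.0108,0],
    [255,-0.15,0.19,0.44,-0.0138,-0.0108,0]
  ]
}}

```text
time_s: 6.25
ee_pos: [0.6013, -0.066, 0.143]
eef_rot: [-2.955, -0.111, 2.984]
force: [0.4, -0.0, -5.4]
grip_width: 0.0157
grip_force: 50.0
```

>>> {"op": "apply_moves", "data": {
  "deltas": [
    [255,-0.16,0.2,0.43,-0.0137,-0.0108,0],
    [255,-0.16,0.2,0.43,-0.0137,-0.0108,0],
    [255,-0.17,0.21,0.42,-0.0137,-0.0108,0],
    [255,-0.17,0.22,0.42,-0.0137,-0.0108,0],
    [255,-0.17,0.22,0.41,-0.0137,-0.0108,0],
    [255,-0.18,0.23,0.41,-0.0137,-0.0108,0],
    [255,-0.18,0.23,0.4,-0.0137,-0.0108,0],
    [255,-0.19,0.24,0.4,-0.0137,-0.0108,0],
    [255,-0.19,0.24,0.39,-0.0138,-0.0108,0],
    [255,-0.2,0.25,0.39,-0.0138,-0.0108,0]
  ]
}}

```text
time_s: 7.25
ee_pos: [0.5835, -0.0436, 0.1839]
eef_rot: [-2.837, 0.018, 2.978]
force: [-0.5, -0.7, -6.5]
grip_width: 0.0158
grip_force: 50.0
```

```bash
cat > chk.py <<'E'
from tgt import *
from h import *
import sys
o=ctrl.get_obs(); Mn=E("xyz",o["eef_rot"]); Q=Mn@E("xyz",[3.141,-.302,3.022]).T
rv=R.from_matrix(Q).as_rotvec(); x0=np.array([.619,-.0885,.0734])
print("t",o["time_s"],"tilt",np.degrees(np.arccos(Q[2,2])).round(2),"rv dir",(rv/np.linalg.norm(rv)).round(3),"tilt dir err",np.degrees(np.arctan2(*(Q[:2,2]@np.c_[k[:2],-u[:2]]))).round(2))
print("implied foot (rigid)",(o["ee_pos"]+Q@(foot-x0)).round(4),"orig",foot.round(4),"force",o["force"].round(1),"mom",o["moment"].round(2),"q",o["qpos"].round(2),o["grip_force"],o["grip_width"])
E
python3 chk.py
```

```text
t 7.25 tilt 25.13 rv dir [-0.786 -0.618  0.   ] tilt dir err 0.06
implied foot (rigid) [ 4.486e-01  1.294e-01 -1.000e-04] orig [0.4486 0.1297 0.    ] force [-0.5 -0.7 -6.5] mom [-0.05 -0.43 -0.02] q [-0.01  0.44  1.46 -0.32  1.28 -1.32] 49.976754784584045 0.015835976693116732
```

>>> {"op": "apply_moves", "data": {
  "deltas": [
    [255,0,0,0,0,0,0],
    [255,0,0,0,0,0,0]
  ]
}}

```text
time_s: 7.45
ee_pos: [0.5837, -0.0437, 0.1837]
eef_rot: [-2.838, 0.017, 2.978]
force: [0.6, 0.1, -6.6]
grip_width: 0.0159
grip_force: 50.0
```

>>> {"op": "apply_moves", "data": {
  "deltas": [
    [255,0,0,-0.1,0,0,0],
    [255,0,0,0,0,0,0]
  ]
}}

```text
time_s: 7.65
ee_pos: [0.5838, -0.044, 0.1825]
eef_rot: [-2.838, 0.016, 2.978]
force: [-0.2, -0.1, -4.1]
grip_width: 0.0158
grip_force: 50.0
```

>>> {"op": "apply_moves", "data": {
  "deltas": [
    [255,0,0,-0.1,0,0,0],
    [255,0,0,0,0,0,0]
  ]
}}

```text
time_s: 7.85
ee_pos: [0.584, -0.044, 0.182]
eef_rot: [-2.838, 0.017, 2.978]
force: [1.7, -1.0, -1.5]
grip_width: 0.0157
grip_force: 50.0
```

```bash
python3 chk.py; python3 look.py l25
```

```text
t 7.85 tilt 25.09 rv dir [-0.785 -0.619 -0.   ] tilt dir err 0.12
implied foot (rigid) [ 0.4491  0.1292 -0.0019] orig [0.4486 0.1297 0.    ] force [ 1.7 -1.  -1.5] mom [ 0.07 -0.17  0.06] q [-0.01  0.45  1.46 -0.32  1.28 -1.32] 49.996145367622375 0.015695850898146634
(440, 830, 3)
[ 1.8 -1.5 -0.6] 49.9958860874176 0.015585476915050312
```

View pics/l25.png

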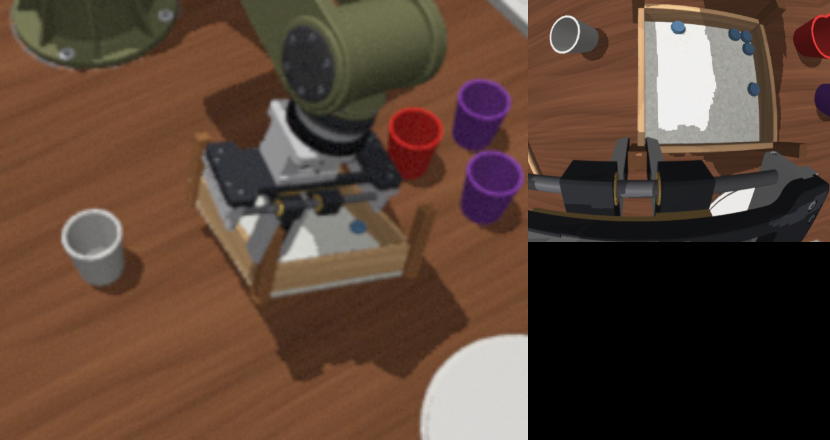

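The foot answers the downward push, so it is on the table. Three pebbles are already in the near-left corner (wrist inset about (742,38)) and two are on their way along the walls. Continuing the tilt.

>>> {"op": "apply_moves", "data": {
  "deltas": [
    [255,-0.2,0.25,0.38,-0.0137,-0.0108,0],
    [255,-0.2,0.26,0.375,-0.0137,-0.0108,0],
    [255,-0.21,0.26,0.37,-0.0137,-0.0108,0],
    [255,-0.21,0.27,0.365,-0.0137,-0.0108,0],
    [255,-0.22,0.28,0.36,-0.0137,-0.0108,0],
    [255,-0.22,0.28,0.35,-0.0137,-0.0108,0],
    [255,-0.22,0.28,0.345,-0.0137,-0.0108,0],
    [255,-0.23,0.29,0.34,-0.0137,-0.0108,0],
    [255,-0.23,0.3,0.33,-0.0138,-0.0108,0],
    [255,-0.23,0.3,0.325,-0.0138,-0.0108,0]
  ]
}}

```text
time_s: 8.95
ee_pos: [0.5619, -0.0159, 0.2174]
eef_rot: [-2.718, 0.146, 2.988]
force: [2.3, -1.3, -0.6]
grip_width: 0.0156
grip_force: 50.0
```

```bash
python3 chk.py
```

```text
t 8.95 tilt 35.15 rv dir [-0.786 -0.618  0.   ] tilt dir err 0.08
implied foot (rigid) [ 0.4488  0.1294 -0.002 ] orig [0.4486 0.1297 0.    ] force [ 2.3 -1.3 -0.6] mom [-0.07 -0.31  0.06] q [ 0.1   0.34  1.56 -0.47  1.25 -1.14] 49.99211132526398 0.015638874152437553
```

>>> {"op": "apply_moves", "data": {
  "deltas": [
    [255,-0.24,0.3,0.315,-0.0137,-0.0108,0],
    [255,-0.24,0.31,0.31,-0.0137,-0.0108,0],
    [255,-0.24,0.31,0.305,-0.0137,-0.0108,0],
    [255,-0.25,0.32,0.3,-0.0137,-0.0108,0],
    [255,-0.25,0.32,0.3,-0.0137,-0.0108,0],
    [255,0,0,0,0,0,0],
    [255,0,0,0,0,0,0],
    [255,0,0,0,0,0,0],
    [255,0,0,0,0,0,0]
  ]
}}

```text
time_s: 9.85
ee_pos: [0.5497, -0.0005, 0.232]
eef_rot: [-2.659, 0.208, 2.998]
force: [-0.2, 1.6, -2.7]
grip_width: 0.0155
grip_force: 50.0
```

```bash
python3 chk.py; python3 look.py l40
```

```text
t 9.85 tilt 40.01 rv dir [-0.786 -0.618 -0.   ] tilt dir err 0.03
implied foot (rigid) [ 0.4486  0.1296 -0.0022] orig [0.4486 0.1297 0.    ] force [-0.2  1.6 -2.7] mom [ 0.82  0.24 -0.05] q [ 0.16  0.29  1.6  -0.55  1.25 -1.04] 49.995975494384766 0.015514770582365943
(440, 830, 3)
[-0.1  0.6 -2.4] 49.99613285064697 0.015706190669537476
```

View pics/l40.png

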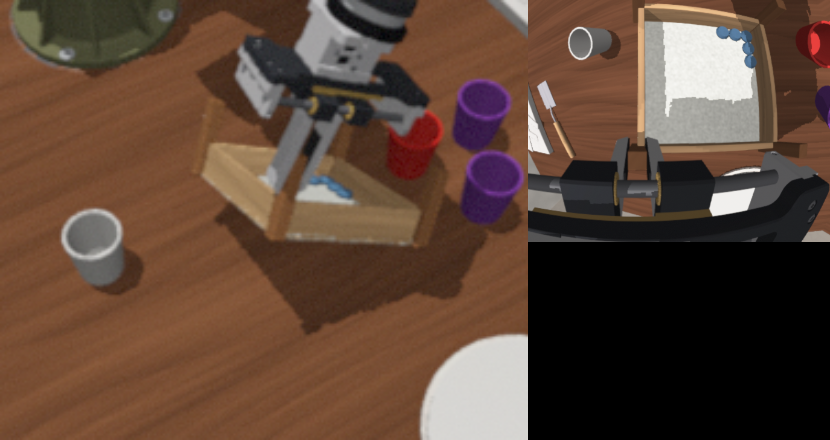

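The tray is at 40° on the planned axis with the foot loaded. The wrist inset shows the five pebbles together at the near-left corner, about (722,32) to (752,60). One close crop to confirm, plus a check on how the force settles.

>>> {"op": "apply_moves", "data": {
  "deltas": [
    [255,0,0,0,0,0,0],
    [255,0,0,0,0,0,0],
    [255,0,0,0,0,0,0],
    [255,0,0,0,0,0,0]
  ]
}}

```text
time_s: 10.35
ee_pos: [0.5498, -0.0005, 0.2322]
eef_rot: [-2.659, 0.208, 2.998]
force: [-0.4, 0.7, -4.0]
grip_width: 0.016
grip_force: 50.0
```

```bash
python3 - <<'E'
from h import *
from kin import E,C,T,foot
o=ctrl.get_obs(); w=ctrl.camera("wrist"); im=w["img"]; t=ctrl.camera("top")["img"]
h=cv2.cvtColor(im,cv2.COLOR_RGB2HSV); m=((h[:,:,0]>95)&(h[:,:,0]<115)&(h[:,:,1]>90)).astype(np.uint8)
print([s.tolist() for s in cv2.connectedComponentsWithStats(m)[2][1:] if s[4]>20])
# tray-frame position of pixels on pebble-top plane (tray z=15mm), via rigid tool->tray pose at grasp
Rg=E("xyz",[3.141,-.302,3.022]); xg=np.array([.619,-.0885,.0734]); He=np.array(w["hand_eye"]);K=np.array(w["K"])
def tray(u,v,z):
    r=np.array([u,v])-K[:2,2]; th=np.hypot(*r)/K[0,0]; d=np.r_[np.sin(th)*r/np.hypot(*r),np.cos(th)]; d=T.T@Rg@He[:3,:3]@[d[0],-d[1],-d[2]]
    p=T.T@(Rg@He[:3,3]+xg-C); return ((p+d*(z-p[2])/d[2])*1e3).round(1)
from scipy import ndimage
sub=cv2.resize(im[10:150,400:560],None,fx=3.5,fy=3.5,interpolation=cv2.INTER_CUBIC); tp=cv2.resize(t[140:250,170:290],(int(490*120/110*.48),235))
cv2.imwrite("pics/c40.png",sub[:,:,::-1]); 
d=cv2.distanceTransform(m,cv2.DIST_L2,5); pk=(d==ndimage.maximum_filter(d,9))&(d>3.5)
for v,u in np.argwhere(pk): print((u,v),tray(u,v,.0145),d[v,u])
E
python3 chk.py
```

```text
[[452, 44, 66, 68, 1457]]
(np.int64(461), np.int64(53)) [-73.1  29.4  14.5] 8.7876
(np.int64(462), np.int64(53)) [-73.3  30.4  14.5] 8.7876
(np.int64(462), np.int64(54)) [-72.2  30.2  14.5] 8.7876
(np.int64(481), np.int64(56)) [-73.4  50.4  14.5] 8.4
(np.int64(482), np.int64(56)) [-73.6  51.5  14.5] 8.4
(np.int64(482), np.int64(57)) [-72.5  51.3  14.5] 8.4
(np.int64(501), np.int64(59)) [-74.2  73.1  14.5] 7.7969
(np.int64(501), np.int64(60)) [-73.1  72.9  14.5] 7.7969
(np.int64(502), np.int64(60)) [-73.3  74.1  14.5] 7.7969
(np.int64(502), np.int64(61)) [-72.2  73.8  14.5] 7.7969
(np.int64(504), np.int64(79)) [-52.9  72.   14.5] 8.5907
(np.int64(508), np.int64(101)) [-31.   72.3  14.5] 8.7876
t 10.45 tilt 40.05 rv dir [-0.786 -0.618  0.   ] tilt dir err 0.07
implied foot (rigid) [ 0.4488  0.1295 -0.002 ] orig [0.4486 0.1297 0.    ] force [-0.7 -0.3 -4.3] mom [ 0.89  0.34 -0.02] q [ 0.16  0.29  1.6  -0.55  1.25 -1.04] 49.99472200870514 0.01544483004653606
```

View pics/c40.png

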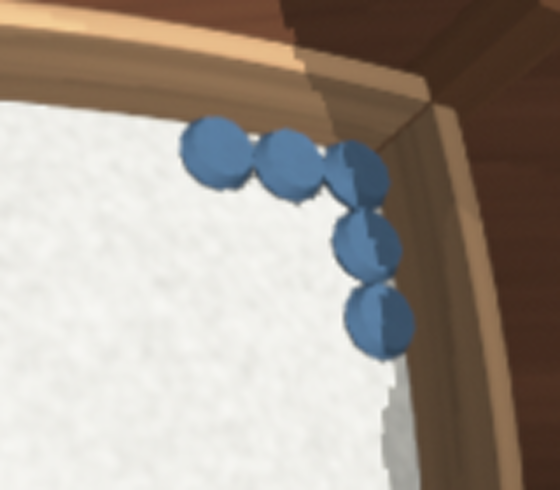

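The crop shows one pebble in the corner and two against it along each wall; I measured the corner one at tray (-73,+73). I'll press the foot a little more firmly, then watch that it stays steady.

>>> {"op": "apply_moves", "data": {
  "deltas": [
    [255,0,0,-0.05,0,0,0],
    [255,0,0,-0.05,0,0,0],
    [255,0,0,0,0,0,0],
    [255,0,0,0,0,0,0],
    [255,0,0,0,0,0,0]
  ]
}}

```text
time_s: 10.95
ee_pos: [0.55, -0.0005, 0.2316]
eef_rot: [-2.659, 0.209, 2.998]
force: [0.4, -0.3, 1.0]
grip_width: 0.0156
grip_force: 50.0
```

>>> {"op": "apply_moves", "data": {
  "deltas": [
    [255,0,0,0,0,0,0],
    [255,0,0,0,0,0,0],
    [255,0,0,0,0,0,0],
    [255,0,0,0,0,0,0],
    [255,0,0,0,0,0,0],
    [255,0,0,0,0,0,0],
    [255,0,0,0,0,0,0],
    [255,0,0,0,0,0,0]
  ]
}}

```text
time_s: 11.75
ee_pos: [0.5499, -0.0006, 0.2314]
eef_rot: [-2.659, 0.209, 2.998]
force: [2.2, -0.2, 1.0]
grip_width: 0.0158
grip_force: 50.0
```

```bash
python3 chk.py; python3 look.py fin
python3 - <<'E'
from h import *
from kin import *
a=cv2.imread("pics/scene0.png");b=cv2.imread("pics/fin_s.png")
for n,(u0,v0,u1,v1) in {"whitepot":(225,192,262,235),"jar":(458,155,492,195),"spreader":(125,280,205,398),"redpot_right":(388,148,402,184),"purple":(405,135,440,203)}.items(): print(n,np.abs(a[v0:v1,u0:u1].astype(int)-b[v0:v1,u0:u1]).mean().round(1))
for p in (foot,): 
    import pickle; print("foot px",proj(pickle.load(open("s0.pkl","rb"))["scene"],p))
E
```

```text
t 11.75 tilt 40.07 rv dir [-0.786 -0.618  0.   ] tilt dir err 0.08
implied foot (rigid) [ 0.4489  0.1294 -0.0029] orig [0.4486 0.1297 0.    ] force [ 2.2 -0.2  1. ] mom [0.47 0.17 0.02] q [ 0.16  0.29  1.6  -0.55  1.25 -1.04] 50.00102877616882 0.015827808837509085
(440, 830, 3)
[ 1.2 -0.6  1.5] 50.001128911972046 0.015747182494795415
whitepot 2.1
jar 2.1
spreader 2.1
redpot_right 8.3
purple 3.9
foot px [349.37321123 181.31652311]
```

View pics/fin.png

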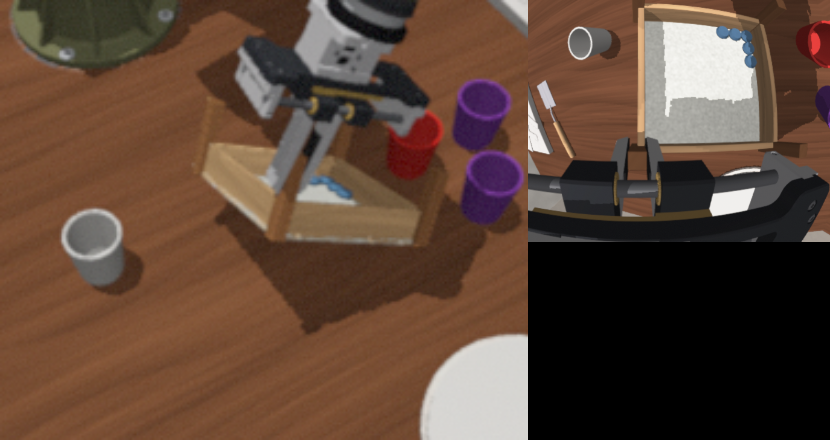

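The hold is steady at 40°, with about 7 N on the foot and the pebbles in the corner. The white pot, jar and spreader match the first picture, and the red pot stands where it was, partly hidden by the gripper. Handing in.

```bash
python3 -c "
from station import ctrl
print(ctrl.hand_in())"
```

```text
the job is handed in; nothing more can be done
None
```

I handed the job in with the tray held at about 40° by its far-right post, its near-left foot on the table, all five pebbles together in the corner by the red pot, and the pots, jar and spreader untouched as far as the pictures show.

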